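# Cull the short gauge pins, then hold the sprung case lid at its pointer

### The arm

A 6-joint arm with a two-finger parallel gripper is mounted at the origin on the work surface. World frame = base frame: x ahead of the robot, y to its left, z up, the work surface at z = 0. Lengths are in m, angles in rad, forces in N, time in s.
With the tool pointing down it reaches from about 0.35 to 0.975 m from the base axis. Payload 4.9 kg.
Tool frame: the origin (TCP) lies on the centre line of the jaws, within the pads' length; the fingertips stand ctrl.tcp_to_tips ahead of it and the grasp point (between the pads) lies 3 mm ahead of it (ctrl.tcp_to_tips is the distance from the TCP to the fingertips, in m); z points along the fingers, y is the direction in which the jaws open and shut (so a half turn about z gives the same grasp; the last joint's range is limited). The gripper opens to 85 mm and grips with 20 to 120 N. Pads are 22 mm wide; open, the fingers measure 114 mm over their backs; the gripper's body (76 mm by 85 mm) begins 54 mm behind the grasp point. The pads swing forward as they close: fully open they stand 13 mm farther back than shut.
Start: joints at [1.038, 0.053, 1.613, -0, 1.476, -0.119], TCP at [0.251, 0.572, 0.253] pointing down, gripper open.
Joint ranges: [-3.01, 3.01], [-1.01, 2.22], [0.06, 2.58], [-1.02, 4.17], [0.09, 2.62], [-3.14, 3.14]. Speed limits (rad/s): [2.57, 2.57, 3.14, 3.14, 3.14, 3.14].

### API

Orientations are given as a rotation vector (axis times angle).
In Python, from station import ctrl, vision gives the robot as it stands.
- The arm moves only by the tool jog_arm, never from a script. Its argument "deltas" is a list of rows, each a list of 7 numbers: the turn, a rotation vector about the tool's x, y, z in rad, then the shift along the tool's x, y, z in cm, then the opening, from 0 (shut) to 1 (fully open). A call has 1 to 12 rows; each row shifts and turns the commanded pose from where the row before left it, along the tool's axes as they then stand; what a row does not reach is not made up. A row lasts 1/12 s, in which the tool goes at most 41.7 mm and 7.16 degrees, less where a joint would pass 70% of its speed; a pose out of reach is approached as far as the arm can. A call with a gripper value outside its range is refused whole. The fingers move at their own pace and stop on an object; "grip_force" is the grip in N (left out, the last holds). Time passes only in rows, so rows that do not move let the fingers close. It gives the time, the measured TCP pose, the force and the opening at its end, in the units of the state.
- ctrl.get_obs(): the state, without advancing time (a new reading comes with each control period).
- vision.get_image(name): name is "scene" or "top" or "wrist"; returns (picture, depth): 384x512x3 uint8, red, green, blue; 384x512 float32, m along the optical axis (not along the pixel's ray), 0 where there is no reading.
- vision.calibration(name): a dict with "fx", "fy", "cx", "cy" (pixels), "rvec" (rotation vector, rad) and "tvec" (3), from world to camera coordinates, as OpenCV has them; the wrist camera has in their place "hand_eye" (4x4, takes a point from camera to tool coordinates, whose origin is the TCP and whose axes are the flange's). Camera axes: x right, y down, z forward; pixel columns grow to the right and rows downward; lengths in m; the calibration is good to about 2 mm. A picture is of the moment at which its call begins: read the wrist's pose just before it. calibration takes no time and is no camera call.
- ctrl.finish_job(): hands the job in, once; it reports no verdict.
The state is a dict: "t": time; "q": joint angles; "dq": joint speeds; "effort": joint torques, N m; "tool_pos": TCP position; "tool_rot": TCP orientation; "contact_force": force on the tool from outside, world axes, zero at the start; "wrist_torque": the same for the moment, N m; "opening": finger opening in m.
Only numpy, scipy, OpenCV 4.12 (cv2) and the standard library are available. Lean on these libraries where they do the work, as an engineer would, in place of code of your own. Each camera call takes 0.05 s, during which the arm holds its last target. There are 200 camera calls.

### The job

Two of the six gauge pins standing in the drilled block are shorter than the others: take those two out and leave them in the aluminium reject tray, with the good pins staying in their holes. Then lift the sprung lid of the white pin case until it is in line with the pointer arm at its side, and finish while still holding it there, so that I can put the good pins away under it. Do not disturb the pointer or anything else on the bench.

Things in the scene. Friction and masses are not known exactly. Their poses are not given: they have to be found in the camera images.
- lid (a joint): angle of the pin case's lid, rad: 0 shut, grows as the lid opens (its far edge rises), stop at 1.5. A spring pulls it shut: about 5 to 6 N upward at the handle starts it; at the pointer it takes 9 to 17 N straight up, or about 7 to 8 N square to the lid; let go, it snaps shut.
- lid_handle (a point): middle of the lid's bow handle, a round steel bar 10 mm thick and 110 mm long, parallel to the hinge (this frame's y axis), its centre 38 mm above the lid's top face (so about 33 mm clear under it), carried on a post at each end. It sits 180 mm from the hinge line along the lid (frame's x, pointing from hinge to free edge) and 46 mm off it (frame's z, normal to the lid).
- lid_hinge (a point): middle of the lid's hinge line, which lies along the case's near (robot-side) top edge, 62 mm above the table; the frame is fixed to the lid: x from hinge to free edge (205 mm), y along the hinge, z off the lid. The lid is a white plastic plate 205 x 244 x 8 mm on a white box 200 x 240 x 60 mm that is fixed to the table.
- mark (a joint): angle of the pointer arm, rad, same zero and sense as joint lid: equal values mean the lid lies in line with the pointer. 0.45 to 0.8; it is stiff and stays where it was set.
- mark_tip (a point): tip of the pointer: the centre of the dark ball 24 mm across that ends a dark steel arm 215 mm long and 8 mm thick, pivoted on the lid's hinge line 25 mm outside the case's left (+y) side beside a light metal arc with tick marks. Its x axis points along the arm; the arm lies at the same depth as the lid's plate, so that when in line the lid's side edge hides it.
- block: teal transfer block 116 x 172 x 30 mm, fixed, origin at the centre of its underside, with six holes 20 mm deep in two rows (28 mm either side of the middle along its x) and three columns (56 mm apart along its y). One steel pin 14 mm thick stands loosely in each.
- tray: open aluminium reject tray, fixed, 95 x 125 x 26 mm outside, walls and floor 4 to 5 mm, origin at the centre of its underside, empty at the start.
- short_a_center (a point): half-way up one of the two short steel pins, 14 mm thick and 50 mm long: its top stands 30 mm above the block's top (60 mm above the table); 60 g.
- short_b_center (a point): half-way up one of the two short steel pins, 14 mm thick and 50 mm long: its top stands 30 mm above the block's top (60 mm above the table); 60 g.
- good_a_center (a point): half-way up a good steel pin, 14 mm thick and 64 mm long: its top stands 44 mm above the block's top (74 mm above the table). It stays in the block.
- good_b_center (a point): half-way up a good steel pin, 14 mm thick and 64 mm long: its top stands 44 mm above the block's top (74 mm above the table). It stays in the block.
- good_c_center (a point): half-way up a good steel pin, 14 mm thick and 64 mm long: its top stands 44 mm above the block's top (74 mm above the table). It stays in the block.
- good_d_center (a point): half-way up a good steel pin, 14 mm thick and 64 mm long: its top stands 44 mm above the block's top (74 mm above the table). It stays in the block.
- ring_gauge: bystander: steel ring gauge, 36 mm across, 14 mm high, origin under its middle; leave it where it is.
- gauge_block: bystander: flat steel block 35 x 30 x 10 mm, origin under its middle; leave it where it is.
- oil: bystander: small white plastic bottle with black cap, 40 mm across, 90 mm high, origin under its middle; leave it where it is.
- driver: bystander: screwdriver 160 mm long, lying, origin under its middle; leave it where it is.
- weight: bystander: brass cylinder 44 mm across, 35 mm high, origin under its middle; leave it where it is.
- cup: bystander: white ceramic cup, 64 mm across, 70 mm high, origin under its middle; leave it where it is.
Not all that is in view belongs to the job. Of the things like the tray, leave any that is blue; of the rest the larger one is meant.

How it is judged:
By the outcome, as a careful person would: the job done as asked, in the order asked, and still so for the second after the job is handed in, while the arm keeps its last pose, push and grip.
It also fails if it takes over 64 s, if anything falls off the work surface, if the arm or the gripper's body presses on something with over 40 N, if the wrist force passes 120 N, or if a joint passes its speed limit or range.

## Working session

There is one attempt and no reset: what is moved stays moved. The work goes in short steps, Python scripts to look and compute and a tool call to move; the robot and the scene stay as the last step left them, time stands still between calls to the robot, and variables do not carry over. Pictures are saved under pics/ and viewed, about 8 in all and at most 12, crops included, and the job is handed in when it is done.

Besides the shell and the picture viewer there is one more tool, called after ">>>" as name(argument=value, ...) on one line, values as JSON. jog_arm: Moves the arm, as the interface text tells. Its arguments: {"type":"object","properties":{"deltas":{"type":"array"},"grip_force":{"type":"number"}},"required":["deltas"]}

```bash
ls; mkdir -p pics
cat > h.py <<'E'
import numpy as np, cv2
from scipy.spatial.transform import Rotation as R
from station import ctrl, vision
def cam(name,obs=None):
    c=vision.calibration(name)
    K=np.array([[c['fx'],0,c['cx']],[0,c['fy'],c['cy']],[0,0,1]])
    if 'hand_eye' in c:
        o=obs or ctrl.get_obs(); T=np.eye(4); T[:3,:3]=R.from_rotvec(o['tool_rot']).as_matrix(); T[:3,3]=o['tool_pos']
        T=T@np.array(c['hand_eye'])
    else:
        Rm=R.from_rotvec(np.ravel(c['rvec'])).as_matrix(); T=np.eye(4); T[:3,:3]=Rm.T; T[:3,3]=-Rm.T@np.ravel(c['tvec'])
    return K,T
def rays(K,T,uv):
    uv=np.atleast_2d(uv).astype(float)
    d=np.c_[(uv[:,0]-K[0,2])/K[0,0],(uv[:,1]-K[1,2])/K[1,1],np.ones(len(uv))]
    return T[:3,3],d@T[:3,:3].T
def on_plane(K,T,uv,z):
    o,d=rays(K,T,uv); return o+d*((z-o[2])/d[:,2])[:,None]
def cloud(K,T,depth):
    v,u=np.mgrid[:depth.shape[0],:depth.shape[1]]
    o,d=rays(K,T,np.c_[u.ravel(),v.ravel()]); P=o+d*depth.ravel()[:,None]
    P[depth.ravel()==0]=np.nan
    return P.reshape(*depth.shape,3)
def proj(K,T,P):
    P=np.atleast_2d(P); c=(P-T[:3,3])@T[:3,:3]; return (c/c[:,2:])@K.T[:, :2]
E
python3 - <<'E'
from h import *
o=ctrl.get_obs(); print(o, ctrl.tcp_to_tips)
for n in ("scene","top","wrist"):
    im,d=vision.get_image(n); np.savez(f'pics/{n}0.npz',im=im,d=d); cv2.imwrite(f'pics/{n}0.png',im[:,:,::-1])
    K,T=cam(n); print(n,K[0,0],T[:3,3].round(3),T[:3,2].round(3))
a=[cv2.imread(f'pics/{n}0.png') for n in ("scene","top")]
cv2.imwrite('pics/w0.png',cv2.resize(a[1],(800,600)));cv2.imwrite('pics/s0.png',cv2.resize(a[0],(800,600)))
E
```

```text
pics
{'t': 0.0, 'q': array([ 1.03798882e+00,  5.34232097e-02,  1.61430362e+00, -3.76225722e-06,
        1.47601153e+00, -1.18999752e-01]), 'dq': array([-0.00275628, -0.0015793 ,  0.00153639, -0.00110089,  0.0007035 ,
        0.00031071]), 'effort': array([ 6.75354386e-04, -3.93685591e+01, -3.70174205e+01, -5.75154695e-05,
        7.11604502e-03,  9.04039979e-06]), 'tool_pos': array([0.25101315, 0.5717408 , 0.25201609]), 'tool_rot': array([-0.64523861, -3.07391732,  0.00319425]), 'contact_force': array([-0.30111463, -0.7258651 , -0.19018963]), 'wrist_torque': array([-0.02589496,  0.00150105, -0.01335937]), 'opening': 0.08583512854310182} 0.022
scene 444.3980857486313 [ 1.11  -0.475  0.839] [-0.574  0.45  -0.684]
top 429.87117225620824 [0.434 0.015 1.16 ] [ 0.049  0.    -0.999]
wrist 275.7914119962844 [0.183 0.601 0.373] [ 0.266 -0.117 -0.957]
```

View pics/w0.png

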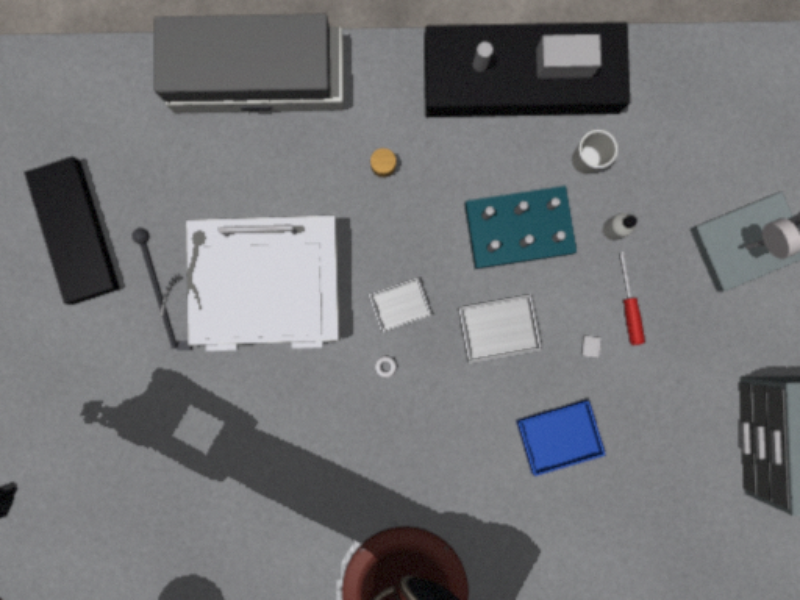

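View pics/s0.png

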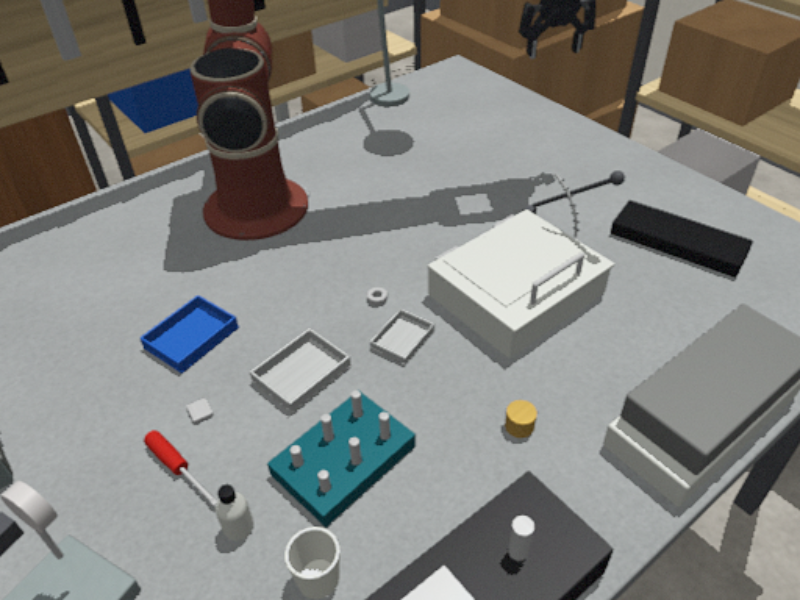

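The top view (2 pictures viewed so far) shows the block at about (520,228) with six pins, the larger aluminium tray at (500,328), the case at (262,282) and the pointer ball at (140,236). In the scene view, the pins at (295,455) and (323,480) look short. Next I'll measure these.

```bash
cat > m.py <<'E'
from h import *
L={n:np.load(f'pics/{n}0.npz') for n in ("scene","top")}
K,T=cam("top"); im,d=L["top"]["im"],L["top"]["d"]; P=cloud(K,T,d)
Ks,Ts=cam("scene"); ims,ds=L["scene"]["im"],L["scene"]["d"]; Ps=cloud(Ks,Ts,ds)
s=1.5625
hsv=cv2.cvtColor(im,cv2.COLOR_RGB2HSV)
print('table z',np.nanmedian(P[180:200,20:40,2]), np.nanmedian(P[300:320,250:280,2]))
# block
def rect_on(mask,z,roi):
    m=np.zeros_like(mask); x0,y0,x1,y1=[int(a/s) for a in roi]; m[y0:y1,x0:x1]=mask[y0:y1,x0:x1]
    cs=max(cv2.findContours(m,cv2.RETR_EXTERNAL,cv2.CHAIN_APPROX_NONE)[0],key=cv2.contourArea)
    W=on_plane(K,T,cs[:,0],z)[:,:2].astype(np.float32)
    return cv2.minAreaRect(W*1000)
teal=cv2.inRange(hsv,(80,80,30),(100,255,255))
print('block',rect_on(teal,.03,(440,170,600,290)))
br=((im.min(2)>125)).astype(np.uint8)*255
print('tray', rect_on((np.nan_to_num(P[...,2])>.012).astype(np.uint8)*255,.026,(450,285,550,370)))
print('tray bright',rect_on(br,.02,(450,285,550,370)))
for n,(PP,I,B) in {'top':(P,im,(460,180,580,270)),'scene':(Ps,ims,(262,380,420,525))}.items():
    x0,y0,x1,y1=[int(a/s) for a in B]
    z=np.nan_to_num(PP[...,2]).copy(); m=np.zeros(z.shape,np.uint8); m[y0:y1,x0:x1]=(z[y0:y1,x0:x1]>.042)
    k,lab,st,ce=cv2.connectedComponentsWithStats(m)
    for i in range(1,k):
        if st[i,4]<4: continue
        q=PP[lab==i]; t=q[q[:,2]>q[:,2].max()-.012]
        print(n,'pin',ce[i].round(1),st[i,4],'zmax',np.sort(q[:,2])[-4:].round(3),'xy',np.median(q[:,:2],0).round(4))
# case lid: high points
x0,y0,x1,y1=[int(a/s) for a in (175,205,350,360)]
z=np.nan_to_num(P[...,2]); m=np.zeros(z.shape,np.uint8); m[y0:y1,x0:x1]=(z[y0:y1,x0:x1]>.05)&(im[y0:y1,x0:x1].min(2)>60)
m=cv2.morphologyEx(m,cv2.MORPH_OPEN,np.ones((9,9)))
cs=max(cv2.findContours(m,cv2.RETR_EXTERNAL,cv2.CHAIN_APPROX_NONE)[0],key=cv2.contourArea)
W=on_plane(K,T,cs[:,0],.066)[:,:2].astype(np.float32); print('lid',cv2.minAreaRect(W*1000), 'z',np.nanmedian(P[m>0][:,2]))
print('corners',cv2.boxPoints(cv2.minAreaRect(W*1000)).round(1).tolist())
# handle & ball
q=P[y0:y1,x0:x1].reshape(-1,3); h=q[np.nan_to_num(q[:,2])>.09]; print('handle/arc pts',len(h)); 
hh=h[(h[:,0]>.60)]
print('handle',hh.mean(0) if len(hh) else 0,hh.min(0),hh.max(0))
for n,(PP,I,c) in {'top':(P,im,(140,236)),'scene':(Ps,ims,(617,178))}.items():
    u,v=np.array(c)/s; u=int(u);v=int(v)
    sub=I[v-9:v+10,u-9:u+10].max(2)<75; zz=PP[v-9:v+10,u-9:u+10]
    ys,xs=np.nonzero(sub); print(n,'ball',xs.mean()+u-9,ys.mean()+v-9,sub.sum(),np.nanmedian(zz[sub],0),np.nanmax(zz[sub][:,2]))
E
python3 m.py
```

```text
table z 0.00031998131212362946 0.00010543131045026577
block ((612.0905151367188, -206.39990234375), (115.6059341430664, 173.27476501464844), 7.700381755828857)
tray ((441.86260986328125, -166.49310302734375), (94.60962677001953, 126.22962951660156), 9.297257423400879)
tray bright ((444.9229736328125, -168.59405517578125), (168.045654296875, 140.40550231933594), 88.98925018310547)
top pin [354.2 129. ] 33 zmax [0.062 0.062 0.062 0.063] xy [ 0.6482 -0.2573]
top pin [333.4 131.8] 38 zmax [0.076 0.076 0.076 0.077] xy [ 0.6404 -0.2016]
top pin [312.  134.9] 36 zmax [0.076 0.077 0.077 0.079] xy [ 0.6322 -0.1456]
top pin [357.5 150.3] 29 zmax [0.063 0.063 0.063 0.064] xy [ 0.5928 -0.264 ]
top pin [336.7 153.1] 40 zmax [0.075 0.075 0.076 0.081] xy [ 0.5846 -0.208 ]
top pin [315.3 156.2] 35 zmax [0.076 0.076 0.076 0.078] xy [ 0.5776 -0.1539]
scene pin [228.2 255.8] 78 zmax [0.075 0.075 0.075 0.075] xy [ 0.5802 -0.1614]
scene pin [209.3 271.1] 83 zmax [0.074 0.075 0.075 0.075] xy [ 0.5879 -0.2161]
scene pin [246.1 269.8] 82 zmax [0.074 0.074 0.074 0.074] xy [ 0.6349 -0.1537]
scene pin [227.1 286.1] 84 zmax [0.075 0.075 0.075 0.076] xy [ 0.6428 -0.2088]
scene pin [189.5 289.3] 59 zmax [0.061 0.061 0.062 0.063] xy [ 0.5953 -0.2712]
scene pin [207.2 305.2] 61 zmax [0.06  0.061 0.061 0.061] xy [ 0.6497 -0.2635]
lid ((522.8175048828125, 226.08587646484375), (214.70606994628906, 244.80123901367188), 0.6543756723403931) z 0.07117753820587769
corners [[414.1000061035156, 347.29998779296875], [416.8999938964844, 102.5], [631.5999755859375, 104.9000015258789], [628.7999877929688, 349.70001220703125]]
handle/arc pts 209
handle [0.6044991  0.22394427 0.11105814] [0.60019418 0.1670831  0.09036643] [0.60991497 0.28639863 0.11678001]
top ball 90.54255319148936 152.04255319148936 94 [0.57701346 0.36765793 0.21471903] 0.2206352249093636
scene ball 392.4583333333333 115.08333333333333 48 [0.57956869 0.36145343 0.2048801 ] 0.21253434647276026
```

```bash
cat >> h.py <<'E'
def go(p,obs=None):
    o=obs or ctrl.get_obs(); Rm=R.from_rotvec(o['tool_rot']).as_matrix()
    return (100*Rm.T@(np.array(p)-o['tool_pos'])).round(2)
E
cat > a.py <<'E'
import io,contextlib
with contextlib.redirect_stdout(io.StringIO()): from m import *
from scipy.optimize import least_squares
o=ctrl.get_obs(); print(R.from_rotvec(o['tool_rot']).as_matrix().round(4).tolist())
print('to via',go((.30,.2,.32)),'to pinB above',go((.592,-.2655,.16)))
B=np.array([.6121,-.2064]);a=np.radians(7.7);ex=np.array([np.cos(a),np.sin(a)]);ey=np.array([-ex[1],ex[0]])
for r in(-1,1): print('short',(B+r*.028*ex-.056*ey).round(4))
H=np.array([.4245,.062])
for n,(PP,I,c) in {'top':(P,im,(140,236)),'scene':(Ps,ims,(617,178))}.items():
    Kc,Tc=(K,T) if n=='top' else (Ks,Ts)
    u,v=(np.array(c)/s).astype(int); w=9
    g=(I.max(2)<80); zz=PP.reshape(-1,3)
    m=np.zeros(g.shape,bool); m[v-w:v+w+1,u-w:u+w+1]=g[v-w:v+w+1,u-w:u+w+1]
    q=PP[m]; q=q[(q[:,2]>.185)&(np.linalg.norm(q-np.median(q,0),axis=1)<.02)]
    f=lambda x:np.linalg.norm(q-x,axis=1)-.012
    x=least_squares(f,np.median(q,0)-[0,0,.008],loss='soft_l1',f_scale=.002).x
    print(n,'ball',len(q),x.round(4),'ang',np.arctan2(x[2]-H[1],x[0]-H[0]).round(3),'len',np.hypot(x[2]-H[1],x[0]-H[0]).round(4))
    # arm points
    m=g&(PP[...,1]>.352)&(PP[...,1]<.39)&(PP[...,2]>.075)&(PP[...,2]<.185)&(PP[...,0]>.42)&(PP[...,0]<.6)
    q=PP[m]; 
    if len(q)>5:
        vx=cv2.fitLine(q[:,[0,2]].astype(np.float32),cv2.DIST_HUBER,0,.001,.001).ravel(); print(n,'arm',len(q),'ang',np.arctan(vx[1]/vx[0]).round(3),'pt',vx[2:].round(4),'y',np.median(q[:,1]).round(4))
    # dark silhouette: PCA centre of circle
    mm=np.zeros(g.shape,np.uint8); mm[v-w:v+w+1,u-w:u+w+1]=g[v-w:v+w+1,u-w:u+w+1]
    dt=cv2.distanceTransform(mm,cv2.DIST_L2,5); j=np.argwhere(dt>dt.max()-.8).mean(0); print(n,'circle px',j[::-1],dt.max())
    globals()['px_'+n]=j[::-1]
o1,d1=rays(K,T,px_top);o2,d2=rays(Ks,Ts,px_scene)
A=np.stack([d1[0],-d2[0]],1);t=np.linalg.lstsq(A,o2-o1,rcond=None)[0];p1=o1+t[0]*d1[0];p2=o2+t[1]*d2[0];print('tri',p1.round(4),p2.round(4))
E
python3 a.py
```

```text
[[-0.9156, 0.4021, -0.0008], [0.4021, 0.9156, -0.0014], [0.0002, -0.0016, -1.0]]
to via [-19.43 -32.09  -6.72] to pinB above [-64.89 -62.95   9.32]
short [ 0.5919 -0.2656]
short [ 0.6474 -0.2581]
top ball 91 [0.5808 0.3713 0.207 ] ang 0.748 len 0.2132
top arm 196 ang 0.72 pt [0.4916 0.1316] y 0.3674
top circle px [ 90.125 150.875] 4.9968996
scene ball 47 [0.5772 0.3678 0.2047] ang 0.751 len 0.209
scene arm 87 ang 0.727 pt [0.5069 0.1426] y 0.3636
scene circle px [394.5 115. ] 3.0
tri [0.5811 0.3721 0.202 ] [0.5776 0.3685 0.2001]
```

>>> jog_arm(deltas=[[0,0,0,0,0,-3,0.5],[0,0,0,-1.5,-1.5,-2,0.5],[0,0,0,-2.7,-2.6,0,0.5],[0,0,0,-2.7,-2.6,0,0.5],[0,0,0,-2.7,-2.6,0,0.5],[0,0,0,-2.7,-2.6,0,0.5],[0,0,0,-2.7,-2.6,0,0.5],[0,0,0,-2.7,-2.6,0,0.5],[0,0,0,-2.7,-2.6,0,0.5],[0,0,0,-2.7,-2.6,0,0.5],[0,0,0,-2.7,-2.6,0,0.5],[0,0,0,-2.7,-2.6,0,0.5]], grip_force=40)

```text
t: 1.15
tool_pos: [0.4017, 0.2041, 0.3031]
tool_rot: [0.645, 3.075, 0.0]
contact_force: [1.3, -0.0, 0.3]
opening: 0.0428
```

>>> jog_arm(deltas=[[0,0,0,-2.7,-2.6,0,0.5],[0,0,0,-2.7,-2.6,0,0.5],[0,0,0,-2.7,-2.6,0,0.5],[0,0,0,-2.7,-2.6,0,0.5],[0,0,0,-2.7,-2.6,0,0.5],[0,0,0,-2.7,-2.6,0,0.5],[0,0,0,-2.7,-2.6,1,0.5],[0,0,0,-2.7,-2.6,2,0.5],[0,0,0,-2.7,-2.6,2,0.5],[0,0,0,-2.7,-2.6,2,0.5],[0,0,0,-1,-1,2,0.5],[0,0,0,0,0,0,0.5]])

```text
t: 2.15
tool_pos: [0.5466, -0.1539, 0.2087]
tool_rot: [-0.649, -3.065, -0.002]
contact_force: [-0.6, 0.7, -2.2]
opening: 0.0428
```

Run:
```python
from h import *
o=ctrl.get_obs(); K,T=cam('wrist',o); im,d=vision.get_image('wrist'); np.savez('pics/wr1.npz',im=im,d=d)
P=cloud(K,T,d); z=np.nan_to_num(P[...,2]); 
print(o['t'],o['tool_pos'],o['tool_rot'],o['opening'],'to B',go((.592,-.2655,.16)))
m=((z>.045)&(z<.085)&(P[...,1]<-.09)&(P[...,1]>-.32)&(P[...,0]>.54)&(P[...,0]<.69)).astype(np.uint8)
k,lab,st,ce=cv2.connectedComponentsWithStats(m)
for i in range(1,k):
    if st[i,4]<15: continue
    q=P[lab==i]; t=q[q[:,2]>np.percentile(q[:,2],90)-.004]
    print(ce[i].round(),st[i,4],'zmax',np.percentile(q[:,2],95).round(4),'top xy',((t.max(0)+t.min(0))/2).round(4)[:2])
cv2.imwrite('pics/wr1.png',im[:,:,::-1])
```

```text
2.15 [ 0.54664804 -0.15393349  0.20867973] [-6.49431581e-01 -3.06468420e+00 -1.74265596e-03] 0.04283370029129649 to B [-8.71 -8.52  5.04]
[262. 214.] 251 zmax 0.075 top xy [ 0.5763 -0.1563]
[219. 238.] 204 zmax 0.0749 top xy [ 0.584  -0.2097]
[286. 253.] 168 zmax 0.0746 top xy [ 0.6317 -0.1514]
[175. 259.] 105 zmax 0.0607 top xy [ 0.5899 -0.2675]
[245. 278.] 284 zmax 0.0747 top xy [ 0.6394 -0.2041]
[209. 297.] 44 zmax 0.0607 top xy [ 0.6493 -0.2562]
```

View pics/wr1.png

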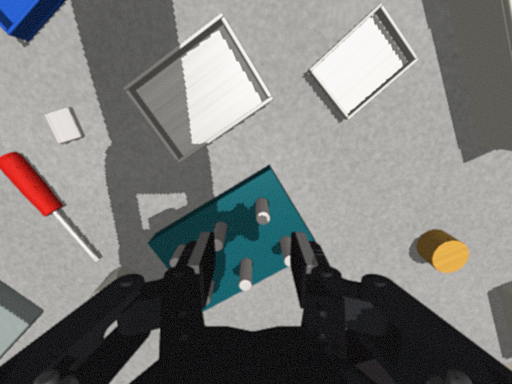

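The wrist view (picture 3) agrees: the tray is at about (200,85) and the short pins are at (175,259) and (209,297). Next I'll go to the first one.

>>> jog_arm(deltas=[[0,0,0,-2.2,-2.2,0,0.5],[0,0,0,-2.2,-2.2,0,0.5],[0,0,0,-2.2,-2.2,1,0.5],[0,0,0,-2,-1.9,2,0.5],[0,0,0,0,0,2,0.5],[0,0,0,0,0,0,0.5]])

```text
t: 2.7
tool_pos: [0.5918, -0.2632, 0.1611]
tool_rot: [-0.645, -3.069, -0.004]
contact_force: [-0.3, 1.0, -1.0]
opening: 0.043
```

Run:
```python
from h import *
o=ctrl.get_obs(); print(o['tool_pos'],o['tool_rot'],go((.591,-.2662,.058)))
```

```text
[ 0.59175213 -0.26323585  0.16109287] [-0.64468855 -3.06872828 -0.00379781] [-0.11 -0.31 10.31]
```

>>> jog_arm(deltas=[[0,0,0,-0.1,-0.3,2,0.5],[0,0,0,0,0,2.5,0.5],[0,0,0,0,0,2.5,0.5],[0,0,0,0,0,1.5,0.5],[0,0,0,0,0,1,0.5],[0,0,0,0,0,0.8,0.5],[0,0,0,0,0,0,0.5],[0,0,0,0,0,0,0.3],[0,0,0,0,0,0,0.1],[0,0,0,0,0,0,0.0],[0,0,0,0,0,0,0.0],[0,0,0,0,0,0,0.0]])

```text
t: 3.7
tool_pos: [0.594, -0.2681, 0.0634]
tool_rot: [0.645, 3.072, -0.001]
contact_force: [1.5, 1.0, 5.8]
opening: 0.0123
```

Run:
```python
from h import *
o=ctrl.get_obs(); print(o['tool_pos'],o['opening'],o['contact_force'],o['wrist_torque'])
```

```text
[ 0.59403196 -0.26814609  0.06337634] 0.012329720581941084 [1.4569877  0.95493491 5.83941991] [ 0.03762615 -0.01614604 -0.02680432]
```

>>> jog_arm(deltas=[[0,0,0,0,0,-0.4,0],[0,0,0,0,0,-1,0],[0,0,0,0,0,-2,0],[0,0,0,0,0,-2.5,0],[0,0,0,0,0,-2.5,0],[0,0,0,0,0,-1,0],[0,0,0,0,0,0,0]])

```text
t: 4.28
tool_pos: [0.5946, -0.2685, 0.1597]
tool_rot: [0.644, 3.069, -0.003]
contact_force: [0.7, -0.5, -0.9]
opening: 0.0123
```

Run:
```python
from h import *
o=ctrl.get_obs(); print(o['t'],o['tool_pos'],o['opening'],o['contact_force'])
K,T=cam('scene'); im,d=vision.get_image('scene'); P=cloud(K,T,d); z=np.nan_to_num(P[...,2])
K2,T2=cam('wrist'); w,_=vision.get_image('wrist')
c=im[190:350,130:340]; cv2.imwrite('pics/c1.png',np.hstack([cv2.resize(c,(420,320)),cv2.resize(w,(427,320))[:, :360]])[:,:,::-1])
```

```text
4.2833 [ 0.59455329 -0.26848423  0.15965464] 0.012323190613912616 [ 0.65961807 -0.46180003 -0.92235994]
```

View pics/c1.png

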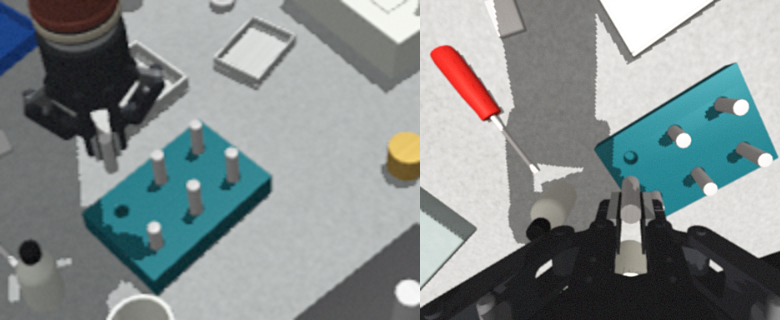

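Picture 4 shows the pin clear of its hole, with the other five still standing. Now to the tray, tilting 45° so the pin can be laid down.

>>> jog_arm(deltas=[[0,0,0,1.5,0.4,0,0],[0,0,0,3,0.7,0,0],[0,0,0,3,0.7,0,0],[0,0,0,3,0.7,0,0],[0,0,0,3,0.7,0,0],[0,0,0,3,0.7,0,0],[0,0,0,2.5,0.6,0,0],[0,0,0,1.7,0.4,0,0]])

```text
t: 5.05
tool_pos: [0.4198, -0.1373, 0.1522]
tool_rot: [-0.644, -3.069, -0.003]
contact_force: [-0.6, -0.6, -0.4]
opening: 0.0122
```

>>> jog_arm(deltas=[[0,-0.11,0,0,0,0,0],[0,-0.11,0,0,0,0,0],[0,-0.11,0,0,0,0,0],[0,-0.11,0,0,0,0,0],[0,-0.11,0,0,0,0,0],[0,-0.11,0,0,0,0,0],[0,-0.11,0,0,0,0,0],[0,0,0,0,0,0,0]])

```text
t: 5.72
tool_pos: [0.4279, -0.1414, 0.1625]
tool_rot: [0.487, 2.319, -0.202]
contact_force: [1.3, -0.3, 0.8]
opening: 0.0123
```

Run:
```python
from h import *
o=ctrl.get_obs(); print(o['t'],o['tool_pos'],o['opening'],R.from_rotvec(o['tool_rot']).as_matrix().round(3).tolist(),go((.4242,-.1404,.051)))
```

```text
5.7167 [ 0.42788099 -0.14141222  0.16246542] 0.012281219249131852 [[-0.65, 0.403, 0.644], [0.285, 0.915, -0.284], [-0.704, -0.001, -0.71]] [ 8.12 -0.04  7.65]
```

Now lower in this tilt (8.1 cm in x and 7.6 cm in z), then release.

>>> jog_arm(deltas=[[0,0,0,1.5,0,1.4,0],[0,0,0,1.8,0,1.7,0],[0,0,0,1.8,0,1.7,0],[0,0,0,1.3,0,1.2,0],[0,0,0,0.8,0,0.8,0],[0,0,0,0.6,0,0.5,0],[0,0,0,0.3,0,0.3,0],[0,0,0,0,0,0,0]])

```text
t: 6.38
tool_pos: [0.4412, -0.1429, 0.048]
tool_rot: [0.495, 2.349, -0.197]
contact_force: [1.4, 0.7, 1.3]
opening: 0.0121
```

>>> jog_arm(deltas=[[0,0,0,0,0,0,0.15],[0,0,0,0,0,0,0.22],[0,0,0,0,0,0,0.3],[0,0,0,0,0,0,0.3],[0,0,0,-1,0,-1.2,0.3],[0,0,0,-1.7,0,-1.7,0.3],[0,0,0,-1.7,0,-1.7,0.3],[0,0,0,-1.7,0,-1.7,0.4],[0,0,0,-1.7,0,-1.7,0.4],[0,0,0,0,0,0,0.5]])

```text
t: 7.22
tool_pos: [0.4463, -0.1451, 0.1679]
tool_rot: [0.492, 2.336, -0.202]
contact_force: [0.4, -1.7, 1.1]
opening: 0.0426
```

Run:
```python
from h import *
o=ctrl.get_obs(); print(o['t'],o['tool_pos'],o['opening'],o['contact_force'])
ims=[vision.get_image(n)[0] for n in ('scene','top','wrist')]
np.savez('pics/p1.npz',top=ims[1],wrist=ims[2],scene=ims[0])
c=[ims[0][200:330,120:300],ims[1][170:250,275:365]]
cv2.imwrite('pics/c2.png',np.hstack([cv2.resize(x,(400,300),interpolation=cv2.INTER_CUBIC) for x in c])[:,:,::-1])
```

```text
7.2167 [ 0.44625491 -0.14510084  0.16791421] 0.04258147742170363 [ 0.44463976 -1.65750641  1.11507866]
```

View pics/c2.png

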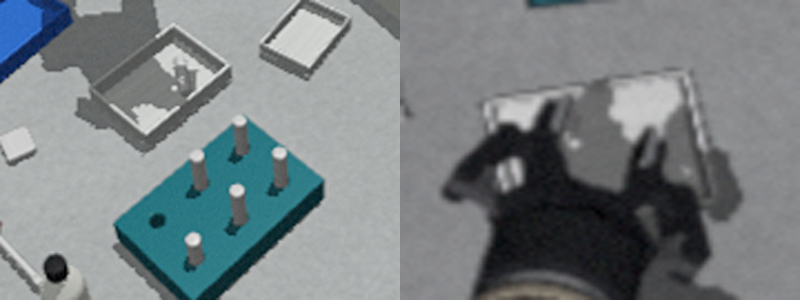

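Picture 5 shows pin 1 lying in the tray at crop (185,78), with the other pins unchanged. Next I'll turn upright and go for the second short pin.

>>> jog_arm(deltas=[[0,0.11,0,0,0,0,0.5],[0,0.11,0,0,0,0,0.5],[0,0.11,0,0,0,0,0.5],[0,0.11,0,0,0,0,0.5],[0,0.11,0,0,0,0,0.5],[0,0.11,0,0,0,0,0.5],[0,0.11,0,0,0,0,0.5],[0,0,0,0,0,0,0.5]])

```text
t: 8.03
tool_pos: [0.4449, -0.1445, 0.1588]
tool_rot: [-0.644, -3.05, -0.005]
contact_force: [0.6, -0.5, 0.1]
opening: 0.0429
```

Run:
```python
from h import *
o=ctrl.get_obs(); print(o['t'],o['tool_pos'],o['tool_rot'],go((.648,-.2575,.16)))
im,d=vision.get_image('scene'); K,T=cam('scene'); P=cloud(K,T,d)
q=P[200:330,120:300].reshape(-1,3); C=np.array([.4419,-.1665]); a=np.radians(9.3); Rt=np.array([[np.cos(a),np.sin(a)],[-np.sin(a),np.cos(a)]])
l=(q[:,:2]-C)@Rt.T; m=(abs(l[:,0])<.036)&(abs(l[:,1])<.05)&(q[:,2]>.010)&(q[:,2]<.03)
print(m.sum(), l[m].mean(0),l[m].min(0),l[m].max(0),q[m][:,2].max())
```

```text
8.0333 [ 0.44489508 -0.14447094  0.15877016] [-0.64384027 -3.05006063 -0.00502591] [-23.14  -2.13  -0.68]
91 [0.00763395 0.01757196] [-0.01621249  0.00081839] [0.02791135 0.03460145] 0.01991629025346009
```

>>> jog_arm(deltas=[[0,0,0,-1.6,-0.1,0,0.5],[0,0,0,-3,-0.3,0,0.5],[0,0,0,-3,-0.3,0,0.5],[0,0,0,-3,-0.3,0,0.5],[0,0,0,-3,-0.3,0,0.5],[0,0,0,-3,-0.3,0,0.5],[0,0,0,-3,-0.3,0,0.5],[0,0,0,-2.5,-0.2,0,0.5],[0,0,0,-1,0,0,0.5],[0,0,0,0,0,0,0.5],[0,0,0,0,0,0,0.5]])

```text
t: 9.0
tool_pos: [0.6459, -0.2559, 0.1569]
tool_rot: [-0.645, -3.057, -0.003]
contact_force: [-0.2, -0.4, -0.3]
opening: 0.0427
```

Run:
```python
from h import *
o=ctrl.get_obs(); print(o['t'],o['tool_pos'],o['tool_rot'],go((.648,-.2575,.058)))
```

```text
9.0 [ 0.64591116 -0.25593748  0.15693135] [-6.44916867e-01 -3.05651132e+00 -2.70986996e-03] [-0.43 -0.04  9.89]
```

>>> jog_arm(deltas=[[0,0,0,-0.3,0,2,0.5],[0,0,0,0,0,2.5,0.5],[0,0,0,0,0,2.5,0.5],[0,0,0,0,0,1.5,0.5],[0,0,0,0,0,0.8,0.5],[0,0,0,0,0,0.4,0.4],[0,0,0,0,0,0,0.3],[0,0,0,0,0,0,0.2],[0,0,0,0,0,0,0.1],[0,0,0,0,0,0,0.0],[0,0,0,0,0,0,0.0],[0,0,0,0,0,0,0.0]])

```text
t: 10.0
tool_pos: [0.6491, -0.2585, 0.0629]
tool_rot: [-0.646, -3.06, 0.001]
contact_force: [-3.6, -3.3, 4.3]
opening: 0.0125
```

>>> jog_arm(deltas=[[0,0,0,0,0,-0.4,0],[0,0,0,0,0,-1,0],[0,0,0,0,0,-2,0],[0,0,0,0,0,-2.5,0],[0,0,0,0,0,-2.5,0],[0,0,0,0,0,-1.2,0],[0,0,0,0,0,0,0]])

```text
t: 10.58
tool_pos: [0.6522, -0.2582, 0.1617]
tool_rot: [-0.646, -3.065, -0.001]
contact_force: [-0.4, -1.1, -0.2]
opening: 0.0123
```

Run:
```python
from h import *
C=np.array([.4419,-.1665]); a=np.radians(9.3); tx=np.array([np.cos(a),np.sin(a)]); ty=np.array([-tx[1],tx[0]])
foot=C+.020*tx-.034*ty; u=np.array([.9156,-.402]); t=foot-.0378*u
o=ctrl.get_obs(); print(o['t'],o['tool_pos'],o['tool_rot'],o['opening'],t,go((*t,.165)))
```

```text
10.5833 [ 0.65223837 -0.25816208  0.16166991] [-6.46180188e-01 -3.06525227e+00 -6.36080500e-04] 0.012279111943460742 [ 0.43252196 -0.18162542] [23.19 -1.87 -0.12]
```

>>> jog_arm(deltas=[[0,0,0,1.6,-0.1,0,0],[0,0,0,3,-0.25,0,0],[0,0,0,3,-0.25,0,0],[0,0,0,3,-0.25,0,0],[0,0,0,3,-0.25,0,0],[0,0,0,3,-0.25,0,0],[0,0,0,3,-0.25,0,0],[0,0,0,2.2,-0.2,0,0],[0,0,0,1.4,-0.1,0,0]])

```text
t: 11.33
tool_pos: [0.4273, -0.1797, 0.1584]
tool_rot: [-0.645, -3.054, -0.005]
contact_force: [0.1, -0.3, -0.6]
opening: 0.0123
```

>>> jog_arm(deltas=[[0,-0.11,0,0,0,0,0],[0,-0.11,0,0,0,0,0],[0,-0.11,0,0,0,0,0],[0,-0.11,0,0,0,0,0],[0,-0.11,0,0,0,0,0],[0,-0.11,0,0,0,0,0],[0,-0.11,0,0,0,0,0],[0,0,0,0,0,0,0],[0,0,0,0,0,0,0]])

```text
t: 12.08
tool_pos: [0.4286, -0.1804, 0.1577]
tool_rot: [0.496, 2.351, -0.196]
contact_force: [-0.2, -0.2, -0.3]
opening: 0.0122
```

Run:
```python
from h import *
o=ctrl.get_obs(); print(o['t'],o['tool_pos'],o['tool_rot'],o['opening'],go((.4325,-.1816,.075)),go((.4325,-.1816,.051)))
```

```text
12.0833 [ 0.42860834 -0.18039866  0.1576952 ] [ 0.49610412  2.35067778 -0.19581083] 0.01224752328222192 [5.33 0.05 6.34] [6.96 0.06 8.09]
```

>>> jog_arm(deltas=[[0,0,0,1.1,0,1.3,0],[0,0,0,1.5,0,1.7,0],[0,0,0,1.5,0,1.7,0],[0,0,0,1.2,0,1.4,0],[0,0,0,0.8,0,1,0],[0,0,0,0.4,0,0.5,0],[0,0,0,0.2,0,0.2,0],[0,0,0,0,0,0,0],[0,0,0,0,0,0,0]])

```text
t: 12.83
tool_pos: [0.4351, -0.1841, 0.0594]
tool_rot: [0.493, 2.345, -0.199]
contact_force: [0.2, -1.0, -1.5]
opening: 0.0123
```

>>> jog_arm(deltas=[[0,0,0,0,0,0,0.15],[0,0,0,0,0,0,0.22],[0,0,0,0,0,0,0.3],[0,0,0,0,0,0,0.3],[0,0,0,-1,0,-1.2,0.3],[0,0,0,-1.7,0,-1.7,0.3],[0,0,0,-1.7,0,-1.7,0.3],[0,0,0,-1.7,0,-1.7,0.4],[0,0,0,-1.7,0,-1.7,0.4],[0,0,0,0,0,-2,0.5],[0,0,0,0,0,-2,0.5],[0,0,0,0,0,0,0.5]])

```text
t: 13.83
tool_pos: [0.4117, -0.1737, 0.2049]
tool_rot: [0.491, 2.336, -0.204]
contact_force: [0.1, -0.1, 1.0]
opening: 0.0426
```

>>> jog_arm(deltas=[[0,0.11,0,0,0,-3,0.5],[0,0.11,0,0,0,-2,0.5],[0,0.11,0,0,0,-2,0.5],[0,0.11,0,0,0,-1,0.5],[0,0.11,0,0,0,0,0.5],[0,0.11,0,0,0,0,0.5],[0,0.11,0,0,0,0,0.5],[0,0,0,0,0,0,0.5],[0,0,0,0,0,0,0.5]])

```text
t: 14.58
tool_pos: [0.3691, -0.1541, 0.2614]
tool_rot: [-0.644, -3.056, -0.004]
contact_force: [-0.7, 0.1, 0.2]
opening: 0.0426
```

Run:
```python
from h import *
o=ctrl.get_obs(); print(o['t'],o['tool_pos'],o['tool_rot'],o['q'].round(3),go((.56,.20,.30)),go((.604,.2265,.20)))
ims=[vision.get_image(n)[0] for n in ('scene','top')]
c=[ims[0][190:330,110:300],ims[1][110:250,275:440]]
cv2.imwrite('pics/c3.png',np.hstack([cv2.resize(x,(400,300),interpolation=cv2.INTER_CUBIC) for x in c])[:,:,::-1])
```

```text
14.5833 [ 0.36905489 -0.15414829  0.2613616 ] [-0.64384408 -3.05629002 -0.00374067] [-0.579 -0.524  2.082 -0.004  1.6   -1.735] [-3.11 40.1  -3.98] [-6.25 44.32  5.96]
```

View pics/c3.png

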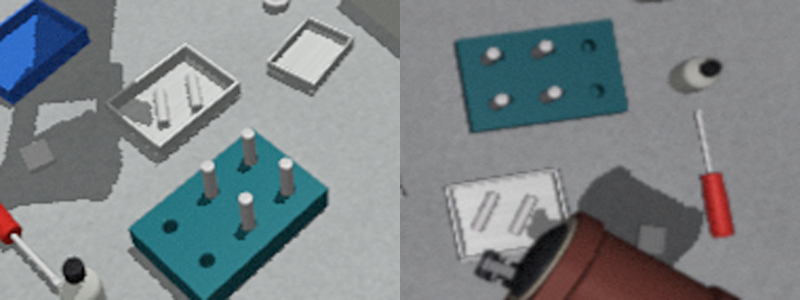

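Picture 6 shows both short pins lying in the tray and the four good ones standing. Now for the lid: I'll yaw so the jaws open along x, then travel over.

>>> jog_arm(deltas=[[0,0,0.115,0,0,-0.5,0.6],[0,0,0.115,0,0,-0.5,0.6],[0,0,0.115,0,0,-0.5,0.6],[0,0,0.115,0,0,-0.5,0.6],[0,0,0.115,0,0,0,0.6],[0,0,0.115,0,0,0,0.6],[0,0,0.115,0,0,0,0.6],[0,0,0.115,0,0,0,0.6],[0,0,0.115,0,0,0,0.6],[0,0,0.115,0,0,0,0.6],[0,0,0,0,0,0,0.6]])

```text
t: 15.6
tool_pos: [0.3681, -0.1538, 0.2835]
tool_rot: [-2.21, -2.217, 0.011]
contact_force: [-0.4, 0.4, -0.2]
opening: 0.0512
```

>>> jog_arm(deltas=[[0,0,0,1.5,0.6,0,0.6],[0,0,0,3,1.5,0,0.6],[0,0,0,3.4,1.8,0,0.6],[0,0,0,3.4,1.8,0,0.6],[0,0,0,3.4,1.8,0,0.6],[0,0,0,3.4,1.8,0,0.6],[0,0,0,3.4,1.8,0,0.6],[0,0,0,3.4,1.8,0,0.6],[0,0,0,3.4,1.8,0,0.6],[0,0,0,3,1.5,0,0.6],[0,0,0,1.5,0.5,0,0.6],[0,0,0,0,0,0,0.6]])

```text
t: 16.6
tool_pos: [0.534, 0.1774, 0.2824]
tool_rot: [-2.199, -2.224, 0.009]
contact_force: [-0.5, -0.5, 0.0]
opening: 0.0515
```

Run:
```python
from h import *
o=ctrl.get_obs(); K,T=cam('wrist',o); im,d=vision.get_image('wrist'); np.savez('pics/wr2.npz',im=im,d=d,T=T)
print(o['t'],o['tool_pos'],R.from_rotvec(o['tool_rot']).as_matrix().round(3).tolist(),o['q'].round(3),o['opening'],go((.604,.2265,.20)))
cv2.imwrite('pics/wr2.png',im[:,:,::-1])
```

```text
16.6 [0.53404911 0.17735923 0.28235514] [[-0.011, 1.0, -0.014], [1.0, 0.012, 0.006], [0.006, -0.014, -1.0]] [ 0.185 -0.104  1.719  0.008  1.54   0.173] 0.05145988134790125 [4.97 7.2  8.15]
```

View pics/wr2.png

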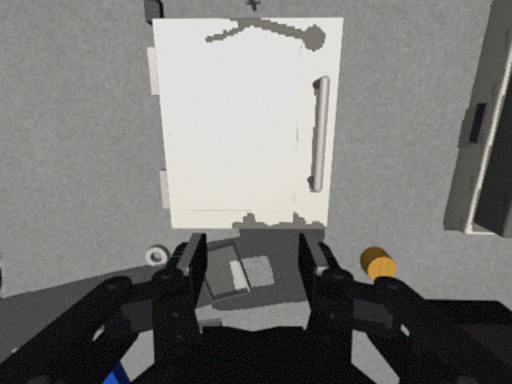

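Picture 7 shows the lid at (160–340, 20–228) with the handle from (324,78) to (317,188). I'll measure the handle from depth.

Run:
```python
from h import *
L=np.load('pics/wr2.npz'); K,T=cam('wrist'); T=L['T']; P=cloud(K,T,L['d'])
S=P[65:200,300:345].reshape(-1,3); q=S[(S[:,2]>.095)&(S[:,2]<.13)]
print(len(q),'mean',q.mean(0).round(4),'min',q.min(0).round(4),'max',q.max(0).round(4),'ztop',np.percentile(q[:,2],[50,80,95]).round(4))
v=cv2.fitLine(q[:,:2].astype(np.float32),cv2.DIST_HUBER,0,.001,.001).ravel();print('dir',v)
# lid contour at z .07
im=L['im']; m=(im.min(2)>120).astype(np.uint8); m[235:]=0; m[:,360:]=0
m=cv2.morphologyEx(m,cv2.MORPH_CLOSE,np.ones((25,25))); 
lp=P[(m>0)]; lp=lp[(lp[:,2]>.06)&(lp[:,2]<.08)]; print('lid z',np.median(lp[:,2]),np.percentile(lp,[.3,99.7],axis=0).round(4).tolist())
ob=ctrl.get_obs(); y=q[:,1].min()/2+q[:,1].max()/2; x=np.median(q[:,0]); print('handle',x,y,go((x,y,.20)),go((x,y,.113)))
```

```text
1158 mean [0.6021 0.2292 0.1115] min [0.5972 0.1667 0.0951] max [0.6088 0.2848 0.1154] ztop [0.1121 0.113  0.1137]
dir [ 0.01478995 -0.9998906   0.60209346  0.2291921 ]
lid z 0.0714625392559674 [[0.4141, 0.1044, 0.0634], [0.6271, 0.3569, 0.0742]]
handle 0.6018561483627227 0.2257537023062503 [4.89 6.99 8.15] [ 4.85  7.12 16.85]
```

>>> jog_arm(deltas=[[0,0,0,0.8,1.2,1,0.6],[0,0,0,1.3,1.9,2,0.6],[0,0,0,1.3,1.9,2,0.6],[0,0,0,1,1.4,2,0.6],[0,0,0,0.5,0.7,1.1,0.6],[0,0,0,0,0,0,0.6],[0,0,0,0,0,0,0.6]])

```text
t: 17.23
tool_pos: [0.6029, 0.2231, 0.2]
tool_rot: [-2.206, -2.216, 0.014]
contact_force: [0.0, -0.8, 0.3]
opening: 0.0511
```

Run:
```python
from h import *
o=ctrl.get_obs(); print(o['t'],o['tool_pos'],o['tool_rot'],go((.603,.226,.110)))
```

```text
17.2333 [0.60286088 0.22311325 0.19998188] [-2.20555238 -2.21643885  0.01435084] [0.25 0.17 9.  ]
```

>>> jog_arm(deltas=[[0,0,0,0.2,0.1,1.5,0.6],[0,0,0,0,0,2,0.6],[0,0,0,0,0,2,0.6],[0,0,0,0,0,1.5,0.6],[0,0,0,0,0,1.2,0.6],[0,0,0,0,0,0.8,0.6],[0,0,0,0,0,0,0.4],[0,0,0,0,0,0,0.2],[0,0,0,0,0,0,0],[0,0,0,0,0,0,0],[0,0,0,0,0,0,0],[0,0,0,0,0,0,0]], grip_force=60)

```text
t: 18.23
tool_pos: [0.603, 0.2271, 0.1117]
tool_rot: [-2.205, -2.217, 0.013]
contact_force: [-5.4, 0.0, 3.9]
opening: 0.0075
```

Run:
```python
from h import *
o=ctrl.get_obs(); print(o['t'],o['tool_pos'],o['tool_rot'],o['opening'],o['contact_force'],o['wrist_torque'])
```

```text
18.2333 [0.60295403 0.22706734 0.11165685] [-2.20499118 -2.21692998  0.01288624] 0.007522321551539183 [-5.36019462  0.03135766  3.9168289 ] [-0.07760302  0.79465439  0.06136275]
```

The bar is gripped. Now I'll follow the arc about the hinge in small steps: tool y is along the lid, z into it, and r = (18, -5) cm.

>>> jog_arm(deltas=[[-0.02,0,0,0,-0.1,-0.36,0],[-0.04,0,0,0,-0.2,-0.72,0],[-0.04,0,0,0,-0.2,-0.72,0],[-0.04,0,0,0,-0.2,-0.72,0],[-0.04,0,0,0,-0.2,-0.72,0],[-0.02,0,0,0,-0.1,-0.36,0],[0,0,0,0,0,0,0],[0,0,0,0,0,0,0]])

```text
t: 18.9
tool_pos: [0.5902, 0.2269, 0.145]
tool_rot: [2.123, 2.133, 0.201]
contact_force: [0.6, 2.8, -6.5]
opening: 0.0077
```

```bash
cat >> h.py <<'E'
def lid(H=(.4230,.062)):
    o=ctrl.get_obs(); M=R.from_rotvec(o['tool_rot']).as_matrix(); p=o['tool_pos']; 
    a=np.arctan2(p[2]-H[1],p[0]-H[0]); r=np.hypot(p[2]-H[1],p[0]-H[0])
    print('t',o['t'].__round__(2),'pos',p.round(4),'th_pos',(a-np.arctan2(.0497,.180)).round(4),'r',r.round(4),'(.1867) th_tool',np.arctan2(M[2,1],M[0,1]).round(4),'F',o['contact_force'].round(1),'M',o['wrist_torque'].round(2),'op',round(o['opening'],4))
E
python3 -c "
from h import *
lid()"
```

```text
t 18.9 pos [0.5902 0.2269 0.145 ] th_pos 0.1912 r 0.1866 (.1867) th_tool 0.1833 F [ 0.6  2.8 -6.5] M [0.29 0.26 0.12] op 0.0077
```

>>> jog_arm(deltas=[[-0.03,0,0,0,-0.15,-0.54,0],[-0.04,0,0,0,-0.2,-0.72,0],[-0.04,0,0,0,-0.2,-0.72,0],[-0.04,0,0,0,-0.2,-0.72,0],[-0.04,0,0,0,-0.2,-0.72,0],[-0.04,0,0,0,-0.2,-0.72,0],[-0.04,0,0,0,-0.2,-0.72,0],[-0.04,0,0,0,-0.2,-0.72,0],[-0.04,0,0,0,-0.2,-0.72,0],[-0.03,0,0,0,-0.15,-0.54,0],[0,0,0,0,0,0,0],[0,0,0,0,0,0,0]])

```text
t: 19.9
tool_pos: [0.5482, 0.2262, 0.2005]
tool_rot: [1.903, 1.91, 0.553]
contact_force: [0.8, 4.6, -9.4]
opening: 0.0076
```

```bash
python3 -c "
from h import *
lid()"
```

```text
t 19.9 pos [0.5482 0.2262 0.2005] th_pos 0.5665 r 0.1867 (.1867) th_tool 0.5593 F [ 0.8  4.6 -9.4] M [0.5  1.25 0.52] op 0.0076
```

>>> jog_arm(deltas=[[-0.03,0,0,0,-0.15,-0.54,0],[-0.04,0,0,0,-0.2,-0.72,0],[-0.04,0,0,0,-0.2,-0.72,0],[-0.03,0,0,0,-0.15,-0.54,0],[0,0,0,0,0,0,0],[0,0,0,0,0,0,0],[0,0,0,0,0,0,0]])

```text
t: 20.48
tool_pos: [0.5282, 0.2259, 0.2164]
tool_rot: [1.817, 1.821, 0.667]
contact_force: [-0.4, 6.0, -13.2]
opening: 0.0077
```

```bash
cat > fin.py <<'E'
import sys
from h import *
lid()
tag=sys.argv[1]
for n in ('scene','top','wrist'):
    K,T=cam(n); im,d=vision.get_image(n); np.savez(f'pics/{tag}_{n}.npz',im=im,d=d,T=T); P=cloud(K,T,d)
    x,y,z=np.moveaxis(P,-1,0); mx=im.max(2); mn=im.min(2)
    # rotated coordinates about hinge, for nominal .72
    c,s=np.cos(.72),np.sin(.72); along=(x-.423)*c+(z-.062)*s; off=-(x-.423)*s+(z-.062)*c
    A=(mx<80)&(y>.355)&(y<.39)&(along>.03)&(along<.195)&(abs(off-.004)<.02)
    Lm=(mn>90)&(y>.11)&(y<.345)&(along>.03)&(along<.198)&(abs(off-.006)<.025)
    for nm,m in (('arm',A),('lid',Lm)):
        q=np.c_[along[m],off[m]].astype(np.float32)
        if len(q)<20: print(n,nm,len(q)); continue
        v=cv2.fitLine(q,cv2.DIST_HUBER,0,.001,.001).ravel(); sl=np.arctan(v[1]/v[0])
        print(n,nm,len(q),'angle',(.72+sl).round(4),'off@0',(v[3]-np.tan(sl)*v[2]).round(4),'@.1',(v[3]+np.tan(sl)*(.1-v[2])).round(4),'y',np.median(y[m]).round(3))
E
python3 fin.py f1
python3 - <<'E'
import numpy as np,cv2
s=np.load('pics/f1_scene.npz')['im'];t=np.load('pics/f1_top.npz')['im']
cv2.imwrite('pics/f1.png',np.hstack([cv2.resize(s[70:220,260:420],(400,375),interpolation=cv2.INTER_CUBIC),cv2.resize(t[120:240,75:203],(400,375),interpolation=cv2.INTER_CUBIC)])[:,:,::-1])
E
```

```text
t 20.48 pos [0.5282 0.2259 0.2164] th_pos 0.7033 r 0.1869 (.1867) th_tool 0.6978 F [ -0.4   6.  -13.2] M [0.63 1.72 0.73] op 0.0077
scene arm 51 angle 0.7146 off@0 0.0066 @.1 0.0061 y 0.364
scene lid 877 angle 0.6926 off@0 0.0097 @.1 0.007 y 0.21
top arm 144 angle 0.724 off@0 0.0073 @.1 0.0077 y 0.368
top lid 4111 angle 0.6933 off@0 0.0084 @.1 0.0057 y 0.197
wrist arm 13
wrist lid 70950 angle 0.692 off@0 0.0108 @.1 0.008 y 0.281
```

View pics/f1.png

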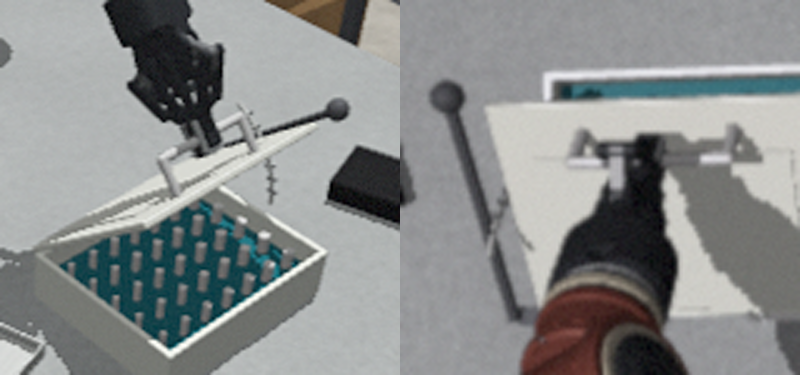

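Picture 8 shows the open lid just below the pointer arm (ball at (338,108) in the left crop). Measured the same way, the arm is at about .72 and the lid at .693, so I'll raise it about .027.

>>> jog_arm(deltas=[[-0.014,0,0,0,-0.07,-0.25,0],[-0.014,0,0,0,-0.07,-0.25,0],[0,0,0,0,0,0,0],[0,0,0,0,0,0,0],[0,0,0,0,0,0,0],[0,0,0,0,0,0,0]])

```text
t: 21.13
tool_pos: [0.5241, 0.2259, 0.2191]
tool_rot: [1.799, 1.803, 0.689]
contact_force: [-1.4, 5.6, -13.1]
opening: 0.0078
```

```bash
python3 fin.py f2
python3 - <<'E'
from h import *
# pointer centre line in the scene pictures, rays cast onto its upright plane y=.371
K,T=cam('scene')
for f in ('scene0','f1_scene','f2_scene'):
    L=np.load(f'pics/{f}.npz'); im=L['im']; P=cloud(K,T,L['d']); x,y,z=np.moveaxis(P,-1,0)
    m=((im.max(2)<90)&(y>.35)&(y<.39)&(z>.07)&(z<.19)&(x>.42)&(x<.6)).astype(np.uint8)
    k,lab,st,_=cv2.connectedComponentsWithStats(m,connectivity=8); i=1+np.argmax(st[1:,4]); vu=np.argwhere(lab==i)
    W=on_plane(K,T,vu[:,::-1],0) ; o,d=rays(K,T,vu[:,::-1]); W=o+d*((.371-o[1])/d[:,1])[:,None]
    v=cv2.fitLine(W[:,[0,2]].astype(np.float32),cv2.DIST_HUBER,0,.001,.001).ravel(); print(f,len(vu),'ray angle',np.arctan(v[1]/v[0]).round(4))
s=np.load('pics/f2_scene.npz')['im']; w=np.load('pics/f2_wrist.npz')['im']
cv2.imwrite('pics/f2.png',np.hstack([cv2.resize(s[80:170,290:410],(400,300),interpolation=cv2.INTER_CUBIC),cv2.resize(w,(400,300))])[:,:,::-1])
E
```

```text
t 21.13 pos [0.5241 0.2259 0.2191] th_pos 0.7298 r 0.1868 (.1867) th_tool 0.7255 F [ -1.4   5.6 -13.1] M [0.67 1.74 0.77] op 0.0078
scene arm 10
scene lid 732 angle 0.7165 off@0 0.0101 @.1 0.0097 y 0.209
top arm 145 angle 0.7286 off@0 0.0063 @.1 0.0072 y 0.368
top lid 4118 angle 0.7178 off@0 0.0088 @.1 0.0085 y 0.198
wrist arm 26 angle 1.7194 off@0 -0.177 @.1 -0.0215 y 0.355
wrist lid 71011 angle 0.719 off@0 0.0109 @.1 0.0108 y 0.281
scene0 57 ray angle 0.7178
f1_scene 46 ray angle 0.7041
f2_scene 6 ray angle 0.3225
```

View pics/f2.png

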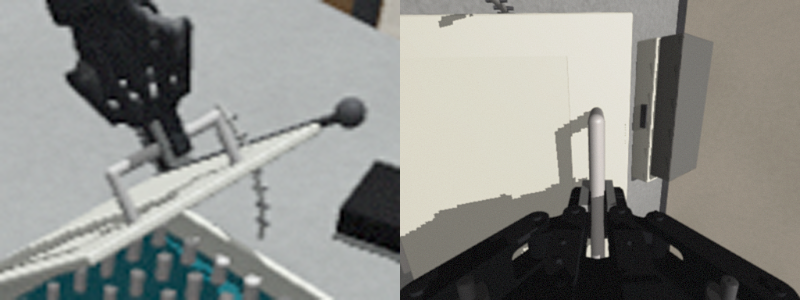

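Picture 9 shows the lid's side edge covering the pointer arm. Only a thin dark sliver shows above it, which is expected because the camera sits slightly above the lid's plane. I'll hold for a second, check for drift and for anything else that moved, then hand in.

>>> jog_arm(deltas=[[0,0,0,0,0,-0.02,0],[0,0,0,0,0,0,0],[0,0,0,0,0,0,0],[0,0,0,0,0,0,0],[0,0,0,0,0,0,0],[0,0,0,0,0,0,0],[0,0,0,0,0,0,0],[0,0,0,0,0,0,0],[0,0,0,0,0,0,0],[0,0,0,0,0,0,0]])

```text
t: 22.12
tool_pos: [0.524, 0.2258, 0.2192]
tool_rot: [1.799, 1.803, 0.689]
contact_force: [-0.1, 7.0, -13.4]
opening: 0.0082
```

```bash
python3 fin.py f3
python3 - <<'E'
from h import *
a=np.load('pics/top0.npz')['im'];b=np.load('pics/f3_top.npz')['im']; s=1.5625
for n,(u,v) in dict(ring=(386,366),gauge=(592,346),oil=(624,224),driver=(631,300),weight=(383,161),cup=(597,150),smalltray=(401,304),tray=(500,328),blue=(560,437),block=(520,228),ball=(140,236)).items():
    u,v,w=int(u/s),int(v/s),12
    A,B=[cv2.cvtColor(i[v-w:v+w,u-w:u+w],cv2.COLOR_RGB2GRAY) for i in (a,b)]
    sh,resp=cv2.phaseCorrelate(A.astype(np.float32),B.astype(np.float32)); print(n,'diff',np.abs(A.astype(int)-B).mean().round(1),'shift px',np.round(sh,2),round(resp,2))
K,T=cam('top'); P=cloud(K,T,np.load('pics/f3_top.npz')['d']); m=np.nan_to_num(P[...,2]); m=((m>.042)&(abs(P[...,0]-.612)<.08)&(abs(P[...,1]+.206)<.1)).astype(np.uint8)
k,l,st,c=cv2.connectedComponentsWithStats(m); print([(c[i].round(1).tolist(),np.sort(P[l==i][:,2])[-3].round(3)) for i in range(1,k) if st[i,4]>4])
E
```

```text
t 22.12 pos [0.524  0.2258 0.2192] th_pos 0.7305 r 0.1868 (.1867) th_tool 0.7254 F [ -0.1   7.  -13.4] M [0.69 1.71 0.77] op 0.0082
scene arm 11
scene lid 719 angle 0.72 off@0 0.0098 @.1 0.0098 y 0.209
top arm 141 angle 0.7243 off@0 0.0072 @.1 0.0076 y 0.368
top lid 4124 angle 0.7236 off@0 0.0082 @.1 0.0085 y 0.199
wrist arm 23 angle 1.705 off@0 -0.1731 @.1 -0.0224 y 0.355
wrist lid 70980 angle 0.7197 off@0 0.0109 @.1 0.0109 y 0.281
ring diff 32.8 shift px [0.61 0.36] 0.53
gauge diff 20.7 shift px [ 0.   -0.04] 0.96
oil diff 17.1 shift px [-0.11 -0.04] 0.92
driver diff 17.6 shift px [-0.14 -0.01] 0.99
weight diff 18.5 shift px [-0.05  0.04] 1.02
cup diff 19.0 shift px [ 0.09 -0.03] 1.01
smalltray diff 24.3 shift px [0.11 0.05] 1.01
tray diff 21.3 shift px [ 6.05 10.92] 0.37
blue diff 13.1 shift px [-9.38 -2.3 ] -0.15
block diff 11.9 shift px [ 0.03 -0.02] 0.97
ball diff 16.8 shift px [0.1  0.05] 0.95
[([333.3, 131.9], np.float64(0.077)), ([312.0, 134.9], np.float64(0.078)), ([337.0, 153.0], np.float64(0.077)), ([315.3, 156.2], np.float64(0.076))]
```

```bash
python3 -c "
from h import *
lid(); print(ctrl.finish_job())"
```

```text
t 22.27 pos [0.5239 0.2259 0.2192] th_pos 0.7305 r 0.1868 (.1867) th_tool 0.7254 F [ -0.7   5.7 -13.6] M [0.67 1.76 0.75] op 0.0077
the job is handed in; nothing more can be done
None
```

The two short pins are in the larger aluminium tray, and the lid is up in line with the pointer with the gripper still holding its handle. I handed the job in at 22.3 s of the 64 s allowed.

- **Pins:** both short pins lie flat in the tray (picture 6). The last top view shows the four good pins standing in their holes, at the same places and heights as at the start.
- **Lid:** in the last pictures it measured 0.720 to 0.724 rad, and the pointer 0.724. The arm's own pose puts the lid slightly higher, at 0.725 to 0.731. Other estimates of the pointer ranged from about 0.70 to 0.73, so expect an error of about 0.01 rad. The pose stayed steady while I held it for about a second, with about 14 N at the wrist.
- **Bench:** the pointer ball, gauge block, oil bottle, screwdriver, weight, cup and small tray showed no movement in the before-and-after top views.
- **Not confirmed:** that check gave no clear answer for the ring gauge (0.6 px shift) or the blue tray. I think the shadow of the arm caused this, since the arm never worked close to either of them.

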